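# Latch the instrument carry case shut

## Task

Close the draw latch on top of the black carry case: swing the yellow crossbar of the wire bail forward over the hooked steel keeper so that it drops in front of it, then swing the red lever back and press it fully down, past centre, so that the case is drawn shut and stays latched. Leave the tin and the weight beside the case where they stand.

Things in the scene. Friction and masses are not known exactly. Their poses are not given: they have to be found in the camera images.
- case: black carry case with aluminium edges, fixed on the table: 200 mm deep (x), 204 mm wide over its side handles (y), 130 mm high. Origin on the table under the lever hinge; z up, -x is the front (robot side). The rear shell spans x -45 to +95 mm, the front shell -105 to -47. The latch is on the flat top, mid-width; it swings in the case's x-z plane: lever on the rear shell, keeper on the front.
- door (a joint): angle of the front shell: 0 = shut on the rear shell; at rest the springy gasket holds it ajar at about 0.08 (10 mm gap at the top), maximum 0.10. About 20 N at its top edge pulls it shut; let go, it springs ajar again.
- lever (a joint): red lever: 0 = fully down and shut, flat on its stop, pointing to the case's +x; 1.57 upright; 2.2 end of travel, leaning to -x. Starts at 1.9 to 2.15 and stays where left (light friction). With the bail hooked the gasket pulls against it from about 1.3 on; dead centre at about 0.26, below which the pull holds it shut. Needs up to about 10 N at its end.
- bail (a joint): wire bail relative to the lever. Elevation above level, from the case's -x up and over = bail - lever - 0.06: starts at about 1.5 to 2.2 rad (upright or leaning back); 0 = level, pointing forward. Within about 0.6 rad of upright friction holds it; farther back it rests on a stop (joint 4.43), farther forward it falls by its weight (0.06 kg). It passes the shorter lever freely.
- lever_hinge (a point): axis of the lever (along the case's y), 16 mm above the case top (146 mm above the table).
- bail_pin (a point): axis of the bail (along the case's y) on the lever, 20 mm from the lever hinge; it moves with the lever.
- lever_end (a point): middle of the lever's free end: red lever 22 mm wide, 6 mm thick, its end 65 mm from the hinge.
- crossbar (a point): centre of the bail's yellow crossbar, 9 mm thick and 52 mm long along the case's y, 95 mm from the bail pin; two 6 mm steel rods join its ends to the pin. The space inside the loop is 46 mm wide.
- keeper (a point): where the crossbar's centre lies when hooked: 7.5 mm above the case top, against the keeper's front; moves with the front shell. The keeper is an upright steel hook 30 mm wide, 5 mm thick, 17 mm high; its lip overhangs 5.5 mm to the front, underside 14 mm above the top. With the lever at 1.9 or more the bail, dropped forward, clears the lip and lands in front of it.
- grease_tin: blue and white round tin, 66 mm across, 22 mm high, standing loose to the right of the case; origin under its centre.
- load_weight: brass round weight, 50 mm across, 19 mm high, standing loose to the left of the case; origin under its centre.

How it is judged (in metres and radians):
On the way, in this order (a step that is already met when the one before it is completed fails the run):
1. the crossbar lies in front of the keeper, under the height of its lip, with the lever still up (x of crossbar in the frame of keeper below 0.0025 m and z of crossbar in the frame of keeper below 0.0055 m and value of joint lever above 1.2 rad), for 0.2 s.
2. the lever is pressed down past centre and the case is drawn shut (value of joint lever below 0.12 rad and value of joint door below 0.03 rad), for 0.2 s.
At the end, for the whole second after the job is handed in: The lever is down within 0.12 rad of its stop (past dead centre) and at rest, the crossbar is hooked on the front of the keeper (within 6 mm of the keeper point), and the front shell is drawn shut to within 0.03 rad (4 mm at the top) (all of step 2 and distance between crossbar and keeper below 0.006 m and velocity of joint lever between -0.1 and 0.1 rad/s); the robot touches nothing.
It fails at once if the tin or the weight beside the case is moved by more than 30 mm (distance of any of grease_tin, load_weight from where it was at the start of the episode above 0.03 m).
It also fails if it takes over 58 s, if anything falls off the work surface, if the arm or the gripper's body presses on something with over 40 N, if the wrist force passes 120 N, or if a joint passes its speed limit or range.

## Robot

A 7-joint arm with a two-finger parallel gripper is mounted at the origin on a cart in front of the work surface, level with it; the furniture and walls round the work are solid. World frame = base frame: x ahead of the robot, y to its left, z up, the work surface at z = 0. Lengths are in mm, angles in rad, forces in N, time in s.
With the tool pointing down it reaches from about 425 to 925 mm from the base axis. Payload 6.8 kg.
Tool frame: the origin (TCP) lies at the centre of the arm's flange, where the gripper is bolted on; the fingertips stand 182 mm ahead of it and the grasp point (between the pads) lies 163 mm ahead of it; z points along the fingers, y is the direction in which the jaws open and shut (so a half turn about z gives the same grasp; the last joint's range is limited). The gripper opens to 88 mm and grips with 3 to 60 N. Pads are 20 mm wide; open, the fingers measure 115 mm over their backs; the gripper's body (75 mm by 178 mm) begins 61 mm behind the grasp point.
Start: joints at [1.016, 0.477, 0.022, 1.555, -0.011, 1.109, -0.083], TCP at [291.662, -608.749, 404.664] pointing down, gripper open.
Joint ranges: [-2.96, 2.96], [-0.34, 2.1], [-1.41, 1.46], [0.24, 2.44], [-1.37, 4.51], [0.17, 1.92], [-2.96, 2.96]. Speed limits (rad/s): [2.39, 2.39, 3.14, 3.14, 3.14, 3.14, 3.14].

## Interface

Orientations are given as a unit quaternion [x, y, z, w].
In Python, from bench import manip, viewer, finish_job, nets gives the robot as it stands.
- The arm moves only by the tool jog_arm, never from a script. Its argument "commands" is a list of rows, each an object of numbers: "x", "y", "z": the shift along the tool's x, y, z in units of 30 cm (1.0 is 30 cm); "rx", "ry", "rz": the turn, a rotation vector about the tool's x, y, z in units of 180 degrees (1.0 is 180 degrees); "jaw": the gripper command: -1 is shut, 1 is fully open, values between are in proportion. In form: [{"x": .., "y": .., "z": .., "rx": .., "ry": .., "rz": .., "jaw": ..}, ...]. A call has exactly 8 rows; each row is the pose to reach, as a shift and turn from the pose commanded when the call began, along the tool's axes at that moment, turning the shorter way round; what a row does not reach only later rows make up. A row lasts 1/10 s, in which the tool goes at most 50 mm and 8.59 degrees, less where a joint would pass 70% of its speed; a pose out of reach is approached as far as the arm can. A call with a number of a shift or a turn outside -1 to 1 is refused whole. A call with a gripper value outside its range is refused whole. The fingers move at their own pace and stop on an object; "squeeze" is the grip in N (left out, the last holds). Time passes only in rows, so rows that repeat a pose let the fingers close, or fill a call up. It gives the time, the measured TCP pose, the force and the opening at its end, in the units of the state.
- manip.state(): the state, without advancing time (a new reading comes with each control period).
- viewer.camera(name): name is "side" or "top"; returns the picture (400x640x3 uint8, blue, green, red); there is no depth.
- viewer.camera_model(name): a dict with "fx", "fy", "cx", "cy" (pixels), "world_to_cam" (4x4, takes a point from world to camera coordinates). Camera axes: x right, y up, looking along -z (the intrinsics and any distortion apply to the point x, -y, -z); pixel columns grow to the right and rows downward; lengths in mm; the calibration is good to about 2 mm. A picture is of the moment at which its call begins. camera_model takes no time and is no camera call.
- finish_job(): hands the job in, once; it reports no verdict.
Trained networks look in the newest picture that a camera, given by its name, has taken for a name from the list of things; names that differ only in an ending like _2 or _b are one class to them, and where a whole thing is asked for, a point or a joint stands for the part that bears it (a point fixed in the world has none). Each returns a list of dicts, best first, with "score" (0 to 1); they miss things now and then, are a little off and sometimes report something else, mostly with a low value. They report only what shows in the picture. A call takes as long as a camera call.
- nets.trace(label, camera): "pixels" (400x640 bool, what is visible of it) and "bbox" ([left, top, right, bottom] in pixels, round what is visible of it).
- nets.spot_point(label, camera): "uv" ([column, row] in pixels: a listed point, or the origin of a listed thing).
The state is a dict: "clock": time; "q": joint angles; "dq": joint speeds; "joint_torque": joint torques, N m; "position": TCP position; "eef_rot": TCP orientation; "force": force on the tool from outside, world axes, zero at the start; "wrist_torque": the same for the moment, N m; "finger_gap": opening from 0.0 (shut) to 1.0 (fully open).
Only numpy, scipy, OpenCV 4.12 (cv2) and the standard library are available. Lean on these libraries where they do the work, as an engineer would, in place of code of your own. Each camera call takes 0.05 s, during which the arm holds its last target. There are 200 camera calls.

## Working session

There is one attempt and no reset: what is moved stays moved. The work goes in short steps, Python scripts to look and compute and a tool call to move; the robot and the scene stay as the last step left them, time stands still between calls to the robot, and variables do not carry over. Pictures are saved under pics/ and viewed, about 8 in all and at most 12, crops included, and the job is handed in when it is done.

Besides the shell and the picture viewer there is one more tool, called after "Call:" as name(argument=value, ...) on one line, values as JSON. jog_arm: Moves the arm, as the interface text tells. Its arguments: {"type":"object","properties":{"commands":{"type":"array"},"squeeze":{"type":"number"}},"required":["commands"]}

```bash
mkdir -p pics; cat > h.py <<'E'
import numpy as np, cv2
from bench import manip, viewer, finish_job, nets
from scipy.spatial.transform import Rotation as R
from scipy.optimize import least_squares
def proj(p,cam):
    m=viewer.camera_model(cam); c=np.array(m["world_to_cam"])@np.append(p,1.)
    return np.array([m["fx"]*c[0]/-c[2]+m["cx"], m["fy"]*-c[1]/-c[2]+m["cy"]])
def tri(obs):
    return least_squares(lambda p: np.concatenate([proj(p,c)-uv for c,uv in obs]),[650,0,130])
E
python3 - <<'E'
from h import *
s=manip.state(); print(s)
for c in ("side","top"):
    im=viewer.camera(c); cv2.imwrite(f"pics/{c}0.png",im); m=viewer.camera_model(c); print({k:np.round(v,3).tolist() for k,v in m.items()})
for l in ["lever_hinge","bail_pin","lever_end","crossbar","keeper","case","grease_tin","load_weight"]:
    o=[]
    for c in ("side","top"):
        r=nets.spot_point(l,c)
        print(l,c,[(np.round(q["uv"],1).tolist(),round(q["score"],2)) for q in r[:2]])
        if r:o.append((c,np.array(r[0]["uv"])))
    if len(o)==2: t=tri(o); print("   ",np.round(t.x,1),round(t.cost,1))
E
```

```text
{'clock': 0.0, 'q': array([ 1.01591863,  0.47778325,  0.02234139,  1.55640299, -0.01151327,
        1.10929898, -0.08309541]), 'dq': array([ 0.00114756, -0.00131401,  0.00152161, -0.00098884,  0.00010176,
       -0.00017742, -0.00102784]), 'joint_torque': array([ 5.34982773e-04, -5.82845879e+01,  1.53517563e+00, -2.72607136e+01,
       -5.42485679e-02,  1.69135141e-02,  1.86150814e-04]), 'position': array([ 291.53902512, -608.50473174,  403.71322782]), 'eef_rot': array([ 9.75149783e-01,  2.21544856e-01, -2.53022621e-04, -8.45200769e-04]), 'force': array([-0.57987811,  0.05756836,  0.20860482]), 'wrist_torque': array([-0.03383807,  0.00528497, -0.00509646]), 'finger_gap': 0.9971032451217922}
{'fx': 436.184, 'fy': 436.184, 'cx': 315.112, 'cy': 200.887, 'world_to_cam': [[-0.617, -0.787, -0.023, 455.188], [0.41, -0.346, 0.844, -276.269], [-0.672, 0.511, 0.536, -640.588], [0.0, 0.0, 0.0, 1.0]]}
{'fx': 489.292, 'fy': 489.292, 'cx': 326.452, 'cy': 210.217, 'world_to_cam': [[-0.011, -1.0, 0.01, 127.572], [0.987, -0.01, 0.163, -602.143], [-0.162, 0.011, 0.987, -1087.169], [0.0, 0.0, 0.0, 1.0]
[... 219 characters left out ...]
lever_end side [([323.9, 165.2], 0.56)]
lever_end top [([323.0, 230.7], 0.85)]
    [537.2 130.4 199.9] 0.0
crossbar side [([310.3, 131.4], 0.63), ([315.8, 175.9], 0.47)]
crossbar top [([321.5, 226.3], 0.17)]
    [544.3 141.8 269. ] 34.9
keeper side [([331.3, 205.9], 0.76)]
keeper top [([319.3, 257.2], 0.8), ([329.3, 224.3], 0.73)]
    [493.1 142.9 134.7] 7.4
case side [([317.1, 236.6], 0.92)]
case top [([330.1, 223.1], 0.57)]
    [582.  114.   -3.5] 1.0
grease_tin side [([423.3, 225.0], 0.63)]
grease_tin top [([419.0, 274.0], 0.97)]
    [457.1 -96.2   0.5] 0.6
load_weight side [([254.8, 316.6], 0.71), ([420.3, 225.1], 0.7)]
load_weight top [([229.3, 271.2], 0.55)]
    [466.  350.5   1.5] 0.6
```

```bash
python3 - <<'E'
import cv2
a=cv2.imread("pics/side0.png");b=cv2.imread("pics/top0.png")
a=cv2.resize(a[60:360,200:500],(600,600),interpolation=2)
cv2.imwrite("pics/a.png",a)
b=cv2.resize(b[130:330,200:460],(780,600),interpolation=2)
cv2.imwrite("pics/b.png",b)
E
```

```text
(no output)
```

View pics/a.png

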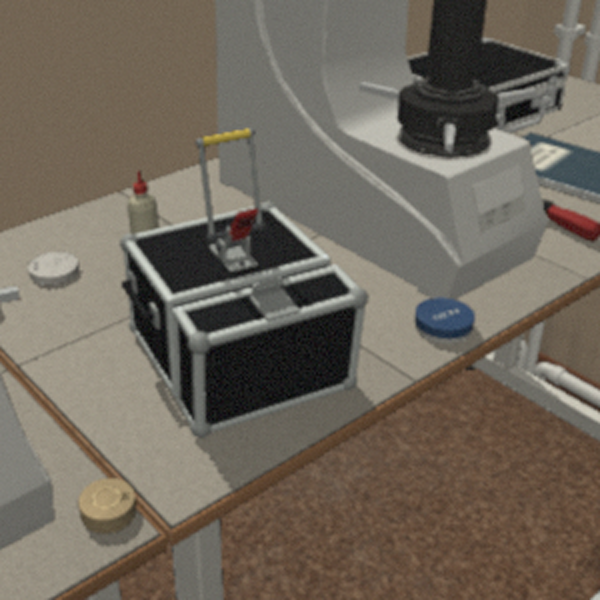

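View pics/b.png

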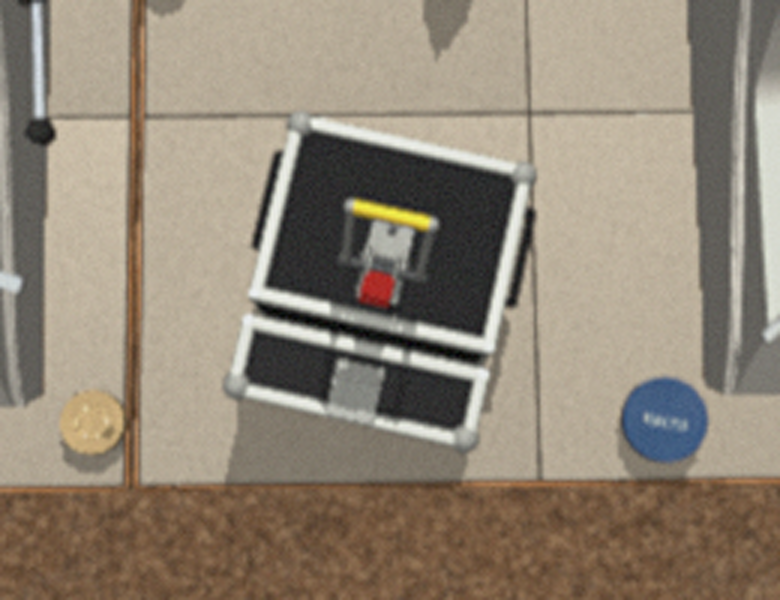

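The side crop shows the bail upright, its crossbar at about pixel (314,128), with the red lever leaning forward. The top crop puts the crossbar at about (331,201) and the case at yaw about -0.215. A tall microscope stands to the right, so I'll check clearances there before moving.

```bash
python3 - <<'E'
from h import *
a=cv2.imread("pics/side0.png");b=cv2.imread("pics/top0.png")
# yellow segmentation for crossbar, red for lever
o={}
for c,im in(("side",a),("top",b)):
    hsv=cv2.cvtColor(im,cv2.COLOR_BGR2HSV)
    m=cv2.inRange(hsv,(22,140,120),(35,255,255)); m[:, :280]=0; m[:,360:]=0; m[:100]=0;m[260:]=0
    ys,xs=np.nonzero(m); o[c]=np.array([xs.mean(),ys.mean()]); print(c,o[c],len(xs), xs.min(),xs.max())
t=tri(list(o.items())); print("crossbar",t.x.round(1),t.cost)
# fit model: hinge xy,z fixed 146, yaw, lever, bail elevation
h0=np.array([567.8,123.8,146.]);
obs=[("side","h",(317.2,182.7)),("top","h",(325.9,219.4)),("side","p",(314.9,173.4)),("top","p",(326,219.7)),("side","e",(323.9,165.2)),("top","e",(323,230.7)),("side","c",o["side"]),("top","c",o["top"]),("side","k",(331.3,205.9)),("top","k",(319.3,257.2))]
def pts(v):
    x,y,yaw,lev,el,kd=v; ex=np.array([np.cos(yaw),np.sin(yaw),0]);ez=np.array([0,0,1.]);h=np.array([x,y,146.])
    d=np.cos(lev)*ex+np.sin(lev)*ez; p=h+20*d
    return dict(h=h,p=p,e=h+65*d,c=p+95*(-np.cos(el)*ex+np.sin(el)*ez),k=h-kd*ex+[0,0,-8.5])
r=least_squares(lambda v:np.concatenate([proj(pts(v)[n],c)-uv for c,n,uv in obs]),[568,124,-.215,2.05,1.7,80],x_scale=[10,10,.1,.1,.1,10],loss="soft_l1")
print(r.x.round(3),r.cost); print({k:v.round(1) for k,v in pts(r.x).items()})
print((r.fun.reshape(-1,2)).round(1).tolist())
cv2.imwrite("pics/full.png",np.vstack([cv2.resize(a,(480,300)),cv2.resize(b,(480,300))]))
E
```

```text
side [312.57352941 128.13235294] 68 302 323
top [330.02362205 201.        ] 127 318 342
crossbar [587.2 116.8 255.6] 0.009891678629394085
[ 5.71017e+02  1.21696e+02 -2.66000e-01  2.13100e+00  1.86700e+00
  8.37430e+01] 13.389602297474
{'h': array([571. , 121.7, 146. ]), 'p': array([560.8, 124.5, 162.9]), 'e': array([537.7, 130.8, 201.1]), 'c': array([587.5, 117.2, 253.8]), 'k': array([490.2, 143.7, 137.5])}
[[-0.2, -1.1], [1.0, -1.5], [4.1, 3.2], [-0.3, 1.9], [-0.3, -0.6], [-0.2, -0.3], [-0.2, 0.9], [-0.3, -0.1], [3.2, -0.3], [-2.5, -0.7]]
```

View pics/full.png

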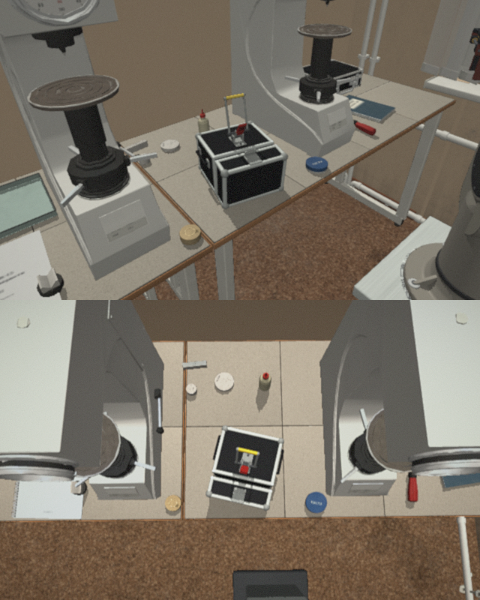

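The full view shows testers with overhanging heads on both sides of the case. I'll swing across in front of the table at small x, then come in over the case.

```bash
cat >> h.py <<'E'
YAW=-0.23
def go(*targets, yaw=YAW):
    s=manip.state(); r=R.from_quat(s["eef_rot"]); p=s["position"]
    Rt=R.from_matrix(np.array([[np.cos(yaw),np.sin(yaw),0],[np.sin(yaw),-np.cos(yaw),0],[0,0,-1]]))
    rv=(r.inv()*Rt).as_rotvec()/np.pi
    print("t",round(s["clock"],2),"p",p.round(1),"F",s["force"].round(1),"rv",rv.round(4))
    for t in targets: print(t,"->",(r.inv().apply(np.array(t)-p)/300).round(4))
E
python3 -c "
from h import *
go((330,-450,470),(400,-230,480))"
```

```text
t 0.9 p [ 291.7 -608.7  404.7] F [-0.1 -0.8  0.9] rv [ 0.     -0.      0.2154]
(330, -450, 470) -> [ 0.3439 -0.422  -0.2178]
(400, -230, 480) -> [ 0.8712 -0.9825 -0.2511]
```

Call:
jog_arm(commands=[{"x":0.344,"y":-0.422,"z":-0.218,"rz":0.1,"jaw":-1},{"x":0.344,"y":-0.422,"z":-0.218,"rz":0.1,"jaw":-1},{"x":0.344,"y":-0.422,"z":-0.218,"rz":0.1,"jaw":-1},{"x":0.87,"y":-0.98,"z":-0.25,"rz":0.215,"jaw":-1},{"x":0.87,"y":-0.98,"z":-0.25,"rz":0.215,"jaw":-1},{"x":0.87,"y":-0.98,"z":-0.25,"rz":0.215,"jaw":-1},{"x":0.87,"y":-0.98,"z":-0.25,"rz":0.215,"jaw":-1},{"x":0.87,"y":-0.98,"z":-0.25,"rz":0.215,"jaw":-1}])

```text
$.commands[0]: bad value
```

```bash
python3 -c "
from h import *
go((430,-50,480),(450,110,480))"
```

```text
t 0.9 p [ 291.7 -608.7  404.7] F [-0.1 -0.8  0.9] rv [ 0.     -0.      0.2154]
(430, -50, 480) -> [ 1.2206 -1.4804 -0.2511]
(450, 110, 480) -> [ 1.5112 -1.9326 -0.2511]
```

Call:
jog_arm(commands=[{"x":0.344,"y":-0.422,"z":-0.218,"rx":0,"ry":0,"rz":0.1,"jaw":-1},{"x":0.344,"y":-0.422,"z":-0.218,"rx":0,"ry":0,"rz":0.1,"jaw":-1},{"x":0.344,"y":-0.422,"z":-0.218,"rx":0,"ry":0,"rz":0.1,"jaw":-1},{"x":0.87,"y":-0.98,"z":-0.25,"rx":0,"ry":0,"rz":0.215,"jaw":-1},{"x":0.87,"y":-0.98,"z":-0.25,"rx":0,"ry":0,"rz":0.215,"jaw":-1},{"x":0.87,"y":-0.98,"z":-0.25,"rx":0,"ry":0,"rz":0.215,"jaw":-1},{"x":0.87,"y":-0.98,"z":-0.25,"rx":0,"ry":0,"rz":0.215,"jaw":-1},{"x":0.87,"y":-0.98,"z":-0.25,"rx":0,"ry":0,"rz":0.215,"jaw":-1}])

```text
clock: 1.7
position: [396.8, -239.4, 479.3]
eef_rot: [0.993, -0.114, 0.0, 0.0]
force: [1.4, -0.1, 1.3]
finger_gap: 0.312
```

```bash
python3 -c "
from h import *
go((430,-50,480),(450,110,480))"
```

```text
t 1.7 p [ 396.8 -239.4  479.3] F [ 1.4 -0.1  1.3] rv [ 0.0001 -0.0003  0.0004]
(430, -50, 480) -> [-0.0355 -0.6401 -0.0025]
(450, 110, 480) -> [-0.0916 -1.1746 -0.0028]
```

Call:
jog_arm(commands=[{"x":-0.085,"y":-0.98,"z":-0.02,"rx":0,"ry":0,"rz":0,"jaw":-1},{"x":-0.085,"y":-0.98,"z":-0.02,"rx":0,"ry":0,"rz":0,"jaw":-1},{"x":-0.085,"y":-0.98,"z":-0.02,"rx":0,"ry":0,"rz":0,"jaw":-1},{"x":-0.085,"y":-0.98,"z":-0.02,"rx":0,"ry":0,"rz":0,"jaw":-1},{"x":-0.085,"y":-0.98,"z":-0.02,"rx":0,"ry":0,"rz":0,"jaw":-1},{"x":-0.085,"y":-0.98,"z":-0.02,"rx":0,"ry":0,"rz":0,"jaw":-1},{"x":-0.085,"y":-0.98,"z":-0.02,"rx":0,"ry":0,"rz":0,"jaw":-1},{"x":-0.085,"y":-0.98,"z":-0.02,"rx":0,"ry":0,"rz":0,"jaw":-1}])

```text
clock: 2.5
position: [438.5, 51.3, 484.9]
eef_rot: [0.994, -0.113, 0.0, 0.0]
force: [0.6, -0.9, -0.3]
finger_gap: 0.008
```

```bash
python3 -c "
from h import *
go((625,108,485),(625,108,420))"
```

```text
t 2.5 p [438.5  51.3 484.9] F [ 0.6 -0.9 -0.3] rv [ 0.0001 -0.0001  0.0012]
(625, 108, 485) -> [ 5.636e-01 -3.236e-01 -3.000e-04]
(625, 108, 420) -> [ 0.5635 -0.3236  0.2163]
```

Call:
jog_arm(commands=[{"x":0.563,"y":-0.324,"z":0,"rx":0,"ry":0,"rz":0,"jaw":-1},{"x":0.563,"y":-0.324,"z":0,"rx":0,"ry":0,"rz":0,"jaw":-1},{"x":0.563,"y":-0.324,"z":0,"rx":0,"ry":0,"rz":0,"jaw":-1},{"x":0.563,"y":-0.324,"z":0,"rx":0,"ry":0,"rz":0,"jaw":-1},{"x":0.563,"y":-0.324,"z":0,"rx":0,"ry":0,"rz":0,"jaw":-1},{"x":0.563,"y":-0.324,"z":0,"rx":0,"ry":0,"rz":0,"jaw":-1},{"x":0.563,"y":-0.324,"z":0.217,"rx":0,"ry":0,"rz":0,"jaw":-1},{"x":0.563,"y":-0.324,"z":0.217,"rx":0,"ry":0,"rz":0,"jaw":-1}])

```text
clock: 3.3
position: [623.1, 104.9, 416.3]
eef_rot: [0.993, -0.115, -0.003, 0.002]
force: [-1.2, -0.4, -0.6]
finger_gap: 0.004
```

```bash
python3 - <<'E'
from h import *
go((625,108,420))
a=viewer.camera("side");b=viewer.camera("top")
for n,l in(("side","crossbar"),("top","crossbar")): print([(np.round(q["uv"],1),q["score"]) for q in nets.spot_point(l,n)[:2]])
cv2.imwrite("pics/c1.png",np.hstack([cv2.resize(a[60:260,220:420],(400,400)),cv2.resize(b[130:330,220:420],(400,400))]))
E
```

```text
t 3.3 p [623.1 104.9 416.3] F [-1.2 -0.4 -0.6] rv [ 0.0012  0.0015 -0.0001]
(625, 108, 420) -> [ 0.0038 -0.0116 -0.0125]
[(array([309.5, 131. ]), 0.66)]
[(array([328.6, 202.2]), 0.82), (array([232.3, 268.5]), 0.69)]
```

View pics/c1.png

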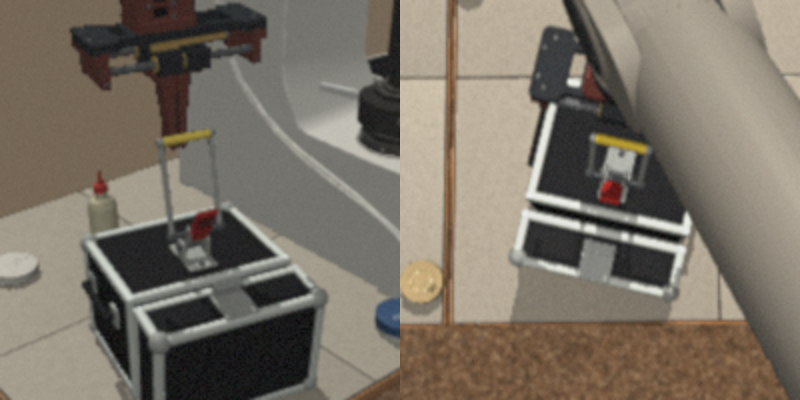

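The bail is upright with the crossbar just in front of the closed fingers, so I'll push it forward.

Call:
jog_arm(commands=[{"x":-0.05,"y":-0.008,"z":0,"rx":0,"ry":0,"rz":0,"jaw":-1},{"x":-0.1,"y":-0.008,"z":0,"rx":0,"ry":0,"rz":0,"jaw":-1},{"x":-0.15,"y":-0.008,"z":0,"rx":0,"ry":0,"rz":0,"jaw":-1},{"x":-0.2,"y":-0.008,"z":0.01,"rx":0,"ry":0,"rz":0,"jaw":-1},{"x":-0.25,"y":-0.008,"z":0.025,"rx":0,"ry":0,"rz":0,"jaw":-1},{"x":-0.3,"y":-0.008,"z":0.04,"rx":0,"ry":0,"rz":0,"jaw":-1},{"x":-0.35,"y":-0.008,"z":0.05,"rx":0,"ry":0,"rz":0,"jaw":-1},{"x":-0.39,"y":-0.008,"z":0.06,"rx":0,"ry":0,"rz":0,"jaw":-1}])

```text
clock: 4.3
position: [511.2, 136.3, 403.8]
eef_rot: [0.993, -0.114, 0.002, -0.0]
force: [-0.1, 0.1, 0.1]
finger_gap: 0.004
```

```bash
python3 - <<'E'
from h import *
a=viewer.camera("side")
go((455,150,420),(455,150,440))
cv2.imwrite("pics/c2.png",cv2.resize(a[60:260,220:420],(500,500)))
E
```

```text
t 4.35 p [509.6 136.9 403. ] F [-1.5  0.2 -0.8] rv [-0.0001 -0.0004  0.0009]
(455, 150, 420) -> [-0.1872 -0.0016 -0.057 ]
(455, 150, 440) -> [-0.1872 -0.0016 -0.1237]
```

View pics/c2.png

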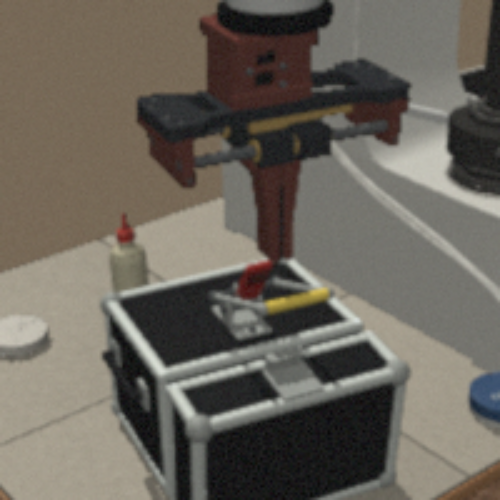

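The bail has passed its holding zone and is dropping in the picture. I'll lower the fingers in front of the lever while it settles, then check the hook.

Call:
jog_arm(commands=[{"x":-0.03,"y":0.01,"z":0,"rx":0,"ry":0,"rz":0,"jaw":-1},{"x":-0.03,"y":0.01,"z":0,"rx":0,"ry":0,"rz":0,"jaw":-1},{"x":-0.03,"y":0.01,"z":0.03,"rx":0,"ry":0,"rz":0,"jaw":-1},{"x":-0.03,"y":0.01,"z":0.06,"rx":0,"ry":0,"rz":0,"jaw":-1},{"x":-0.03,"y":0.01,"z":0.09,"rx":0,"ry":0,"rz":0,"jaw":-1},{"x":-0.03,"y":0.01,"z":0.09,"rx":0,"ry":0,"rz":0,"jaw":-1},{"x":-0.03,"y":0.01,"z":0.09,"rx":0,"ry":0,"rz":0,"jaw":-1},{"x":-0.03,"y":0.01,"z":0.09,"rx":0,"ry":0,"rz":0,"jaw":-1}])

```text
clock: 5.15
position: [502.4, 135.1, 374.8]
eef_rot: [0.993, -0.114, 0.0, -0.0]
force: [-0.3, 0.7, 0.1]
finger_gap: 0.006
```

```bash
python3 - <<'E'
from h import *
a=viewer.camera("side");b=viewer.camera("top")
go((455,150,420))
o=[]
for c in("side","top"):
    r=nets.spot_point("crossbar",c); print([(np.round(q["uv"],1),round(q["score"],2)) for q in r[:2]])
    if r: o.append((c,np.array(r[0]["uv"])))
    k=nets.spot_point("keeper",c); print("k",[(np.round(q["uv"],1),round(q["score"],2)) for q in k[:2]])
if len(o)==2: t=tri(o); print(t.x.round(1),t.cost)
cv2.imwrite("pics/c3.png",np.hstack([cv2.resize(a[110:240,260:390],(400,400)),cv2.resize(b[180:310,260:390],(400,400))]))
E
```

```text
t 5.25 p [502.4 135.1 375. ] F [-0.8 -0.1 -0.2] rv [-0.0001 -0.0002  0.0004]
(455, 150, 420) -> [-0.1649 -0.0127 -0.15  ]
[(array([335.6, 210.6]), 0.93)]
k [(array([333.8, 206.8]), 0.79)]
[(array([418.8, 269.3]), 0.53)]
k []
[537.1 -24.2  25.7] 1779.0987735279548
```

View pics/c3.png

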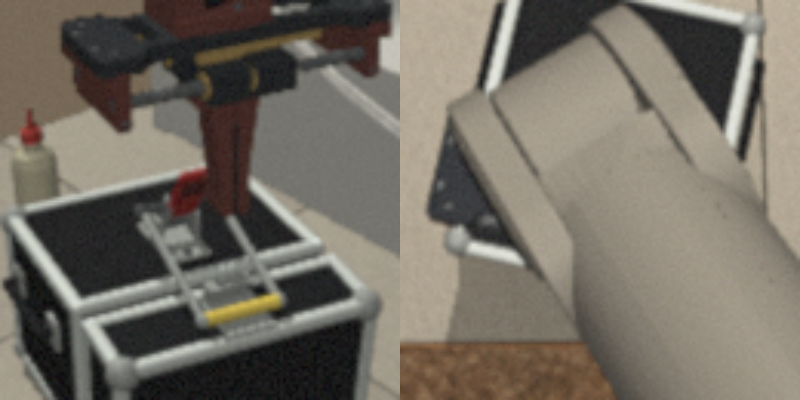

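The crossbar lies in front of the keeper and the lever is still leaning forward. Next I'll push the lever back along its arc.

Call:
jog_arm(commands=[{"x":0.05,"y":-0.01,"z":0,"rx":0,"ry":0,"rz":0,"jaw":-1},{"x":0.1,"y":-0.01,"z":-0.01,"rx":0,"ry":0,"rz":0,"jaw":-1},{"x":0.15,"y":-0.01,"z":-0.02,"rx":0,"ry":0,"rz":0,"jaw":-1},{"x":0.182,"y":-0.01,"z":-0.027,"rx":0,"ry":0,"rz":0,"jaw":-1},{"x":0.209,"y":-0.01,"z":-0.025,"rx":0,"ry":0,"rz":0,"jaw":-1},{"x":0.232,"y":-0.01,"z":-0.023,"rx":0,"ry":0,"rz":0,"jaw":-1},{"x":0.259,"y":-0.01,"z":-0.013,"rx":0,"ry":0,"rz":0,"jaw":-1},{"x":0.282,"y":-0.01,"z":-0.003,"rx":0,"ry":0,"rz":0,"jaw":-1}])

```text
clock: 6.25
position: [585.9, 118.7, 375.8]
eef_rot: [0.993, -0.114, 0.0, -0.0]
force: [-2.6, 0.0, 4.3]
finger_gap: 0.005
```

```bash
python3 - <<'E'
from h import *
a=viewer.camera("side")
h=np.array([569,122.7,0]);ex=np.array([.974,-.228,0])
go(*[tuple((h+u*ex+[0,0,z+182]).round(1)) for u,z in [(26,187.6),(33.7,179.5),(39.5,170),(43.3,160),(47,149),(48,145)]])
cv2.imwrite("pics/c4.png",cv2.resize(a[110:240,250:400],(600,520)))
E
```

```text
t 6.3 p [586.7 118.3 375.2] F [0.6 1.1 2.4] rv [-0.0001 -0.0003  0.0002]
(np.float64(594.3), np.float64(116.8), np.float64(369.6)) -> [ 0.0259 -0.001   0.0186]
(np.float64(601.8), np.float64(115.0), np.float64(361.5)) -> [ 0.0516 -0.0009  0.0457]
(np.float64(607.5), np.float64(113.7), np.float64(352.0)) -> [ 0.0711 -0.0009  0.0773]
(np.float64(611.2), np.float64(112.8), np.float64(342.0)) -> [ 0.0837 -0.0008  0.1107]
(np.float64(614.8), np.float64(112.0), np.float64(331.0)) -> [ 0.096  -0.0009  0.1474]
(np.float64(615.8), np.float64(111.8), np.float64(327.0)) -> [ 0.0994 -0.001   0.1607]
```

View pics/c4.png

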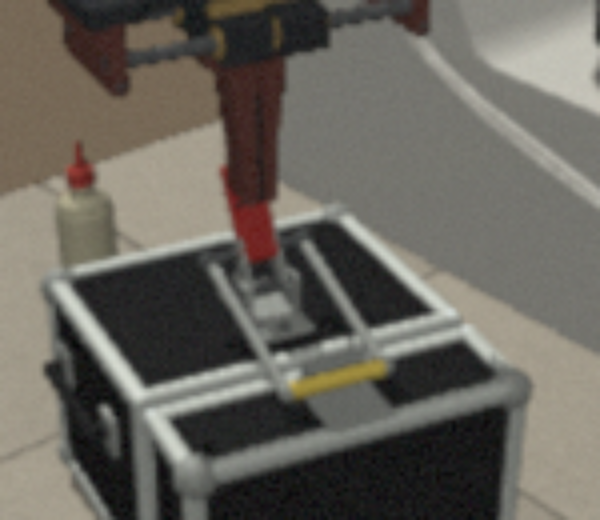

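The lever has gone past upright. I'll check that the bar is still hooked and not riding on top of the keeper before pressing on.

```bash
python3 - <<'E'
from h import *
h=np.array([569,122.7,0]);ex=np.array([.974,-.228,0]);ey=np.array([.228,.974,0])
for n in("pics/c3.png","pics/c4.png"): pass
a=viewer.camera("side"); hsv=cv2.cvtColor(a,cv2.COLOR_BGR2HSV)
m=cv2.inRange(hsv,(20,110,90),(36,255,255)); m[:180]=0;m[230:]=0;m[:,:300]=0;m[:,370:]=0
ys,xs=np.nonzero(m); print("bar now",xs.mean(),ys.mean(),xs.min(),xs.max())
print("keeper",[(np.round(q["uv"],1),round(q["score"],2)) for q in nets.spot_point("keeper","side")[:2]])
for u in(-70,-75,-80,-85,-90,-95): print(u,[proj(h+u*ex+[0,0,z],"side").round(1).tolist() for z in(137.5,151.5)])
cv2.imwrite("pics/c5.png",cv2.resize(a[170:230,290:370],(800,600),interpolation=cv2.INTER_CUBIC))
E
```

```text
bar now 334.0 204.1122448979592 323 345
keeper [(array([330.5, 207.1]), 0.86)]
-70 [[333.0, 202.3], [332.9, 196.1]]
-75 [[334.1, 203.6], [334.2, 197.4]]
-80 [[335.4, 204.9], [335.4, 198.6]]
-85 [[336.6, 206.2], [336.6, 199.9]]
-90 [[337.8, 207.5], [337.8, 201.2]]
-95 [[339.0, 208.8], [339.1, 202.5]]
```

View pics/c5.png

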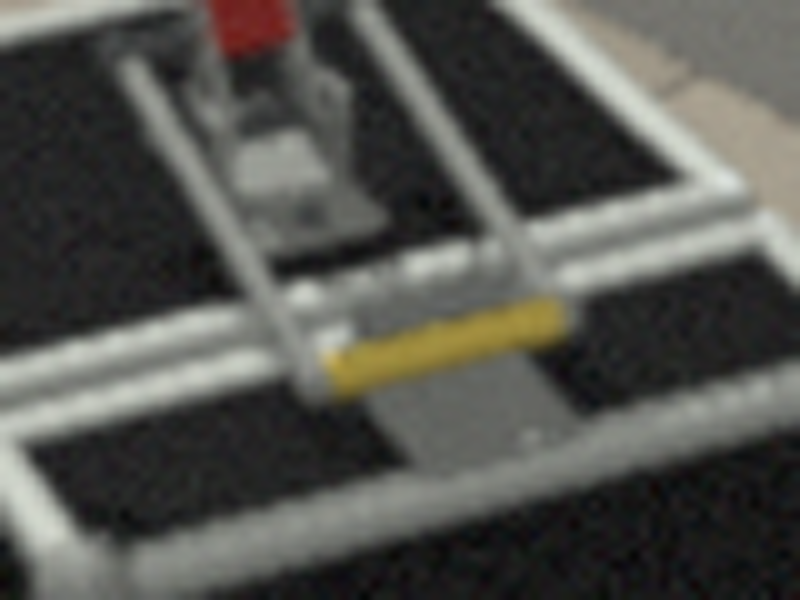

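The crossbar is low (z about 137) and against the keeper's front, so it's hooked. Pressing the lever on down.

Call:
jog_arm(commands=[{"x":0.026,"y":0,"z":0.018,"rx":0,"ry":0,"rz":0,"jaw":-1},{"x":0.04,"y":0,"z":0.032,"rx":0,"ry":0,"rz":0,"jaw":-1},{"x":0.052,"y":0,"z":0.046,"rx":0,"ry":0,"rz":0,"jaw":-1},{"x":0.071,"y":0,"z":0.077,"rx":0,"ry":0,"rz":0,"jaw":-1},{"x":0.084,"y":0,"z":0.11,"rx":0,"ry":0,"rz":0,"jaw":-1},{"x":0.092,"y":0,"z":0.13,"rx":0,"ry":0,"rz":0,"jaw":-1},{"x":0.096,"y":0,"z":0.14,"rx":0,"ry":0,"rz":0,"jaw":-1},{"x":0.096,"y":0,"z":0.146,"rx":0,"ry":0,"rz":0,"jaw":-1}])

```text
clock: 7.2
position: [612.8, 112.3, 332.9]
eef_rot: [0.993, -0.114, -0.001, 0.001]
force: [-9.9, -2.6, 24.7]
finger_gap: 0.002
```

```bash
python3 - <<'E'
from h import *
a=viewer.camera("side")
go((614.8,112,331),(614.8,112,327),(614.8,112,323))
cv2.imwrite("pics/c6.png",cv2.resize(a[110:240,250:400],(600,520)))
E
```

```text
t 7.25 p [612.7 112.3 333. ] F [-7.  -2.6 15.7] rv [0.0006 0.0006 0.0004]
(614.8, 112, 331) -> [ 0.0071 -0.0006  0.0068]
(614.8, 112, 327) -> [ 0.0071 -0.0006  0.0201]
(614.8, 112, 323) -> [ 0.0072 -0.0006  0.0335]
```

View pics/c6.png

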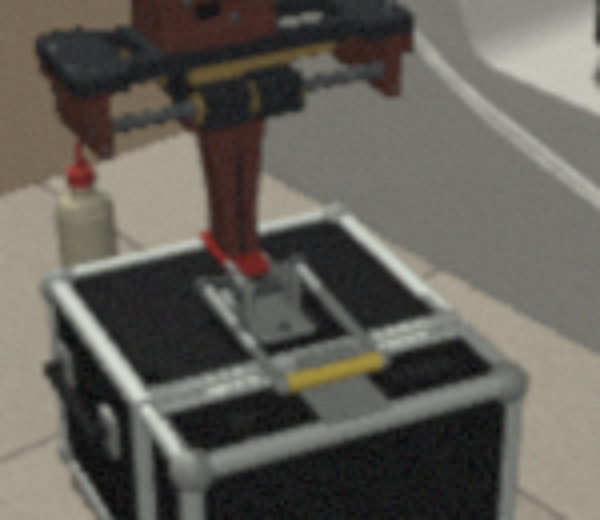

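The lever is nearly flat, with the tip at 151 mm and up to 25 N. A small further press and hold, then lift.

Call:
jog_arm(commands=[{"x":0,"y":0,"z":0.007,"rx":0,"ry":0,"rz":0,"jaw":-1},{"x":0,"y":0,"z":0.012,"rx":0,"ry":0,"rz":0,"jaw":-1},{"x":0,"y":0,"z":0.012,"rx":0,"ry":0,"rz":0,"jaw":-1},{"x":0,"y":0,"z":0.012,"rx":0,"ry":0,"rz":0,"jaw":-1},{"x":0,"y":0,"z":0.012,"rx":0,"ry":0,"rz":0,"jaw":-1},{"x":0,"y":0,"z":0.012,"rx":0,"ry":0,"rz":0,"jaw":-1},{"x":0,"y":0,"z":0.012,"rx":0,"ry":0,"rz":0,"jaw":-1},{"x":0,"y":0,"z":0.012,"rx":0,"ry":0,"rz":0,"jaw":-1}])

```text
clock: 8.05
position: [612.5, 112.4, 332.6]
eef_rot: [0.993, -0.114, -0.0, 0.001]
force: [-15.1, -5.0, 35.9]
finger_gap: 0.009
```

Call:
jog_arm(commands=[{"x":0,"y":0,"z":-0.03,"rx":0,"ry":0,"rz":0,"jaw":-1},{"x":0,"y":0,"z":-0.1,"rx":0,"ry":0,"rz":0,"jaw":-1},{"x":0,"y":0,"z":-0.2,"rx":0,"ry":0,"rz":0,"jaw":-1},{"x":0,"y":0,"z":-0.3,"rx":0,"ry":0,"rz":0,"jaw":-1},{"x":0,"y":0,"z":-0.4,"rx":0,"ry":0,"rz":0,"jaw":-1},{"x":0,"y":0,"z":-0.4,"rx":0,"ry":0,"rz":0,"jaw":-1},{"x":0,"y":0,"z":-0.4,"rx":0,"ry":0,"rz":0,"jaw":-1},{"x":0,"y":0,"z":-0.4,"rx":0,"ry":0,"rz":0,"jaw":-1}])

```text
clock: 8.85
position: [612.9, 112.1, 446.5]
eef_rot: [0.993, -0.114, -0.001, 0.001]
force: [-0.1, 0.8, -1.3]
finger_gap: 0.004
```

```bash
python3 - <<'E'
from h import *
a=viewer.camera("side"); go()
for l in("lever_end","crossbar","keeper","bail_pin","grease_tin","load_weight"): print(l,[(np.round(q["uv"],1),round(q["score"],2)) for q in nets.spot_point(l,"side")[:2]])
h=np.array([569,122.7,146]);ex=np.array([.974,-.228,0])
for th in(0,.12,.3): print(th,proj(h+65*(np.cos(th)*ex+[0,0,np.sin(th)]),"side").round(1))
cv2.imwrite("pics/c7.png",cv2.resize(a[110:260,240:440],(800,600)))
E
```

```text
t 8.9 p [612.9 112.1 446.4] F [0.  0.4 0.1] rv [0.0004 0.0009 0.0005]
lever_end [(array([303.1, 169.6]), 0.88)]
crossbar []
keeper [(array([329.8, 202.2]), 0.88)]
bail_pin [(array([312.6, 178.2]), 0.62)]
grease_tin [(array([423. , 224.6]), 0.85)]
load_weight [(array([254.9, 316.9]), 0.8)]
0 [304.3 168.6]
0.12 [304.3 165.5]
0.3 [304.6 161.1]
```

View pics/c7.png

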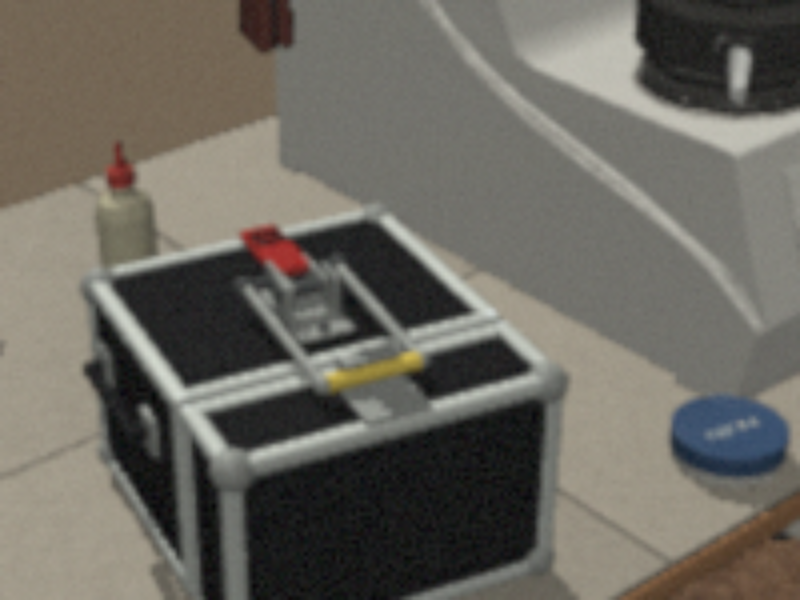

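The lever lies flat with its end at (303,170); my model puts the end at (304,169) for lever 0. The crossbar sits on the keeper, the case is shut, and the tin and weight haven't moved. Handing in.

```bash
python3 -c "
from h import *
print(np.abs(manip.state()['dq']).max(), finish_job())"
```

```text
the job is handed in; nothing more can be done
0.005370894435216506 None
```

I closed the draw latch and handed the job in at about 9 s of the 58 s allowed. I pushed the bail forward with the closed fingertips until it dropped in front of the keeper. I then swung the lever back along its arc and pressed it flat, with about 36 N on the wrist at the end, and lifted clear.

**Last checks, after letting go (side camera only):**
- **Lever:** its end was found within about 1.5 pixels of where lever angle 0 should put it, and it stayed there after I lifted off.
- **Crossbar:** the picture shows it on the front of the keeper. The network did not report it in the last picture, so I did not measure its distance to the keeper. The last measurement, just before the final press, had it low at about z = 137 mm against the keeper's front.
- **Case:** the gap between the shells is visibly closed; I did not measure the door angle.
- **Tin and weight:** each is within half a pixel of its starting place.
- **Robot:** at rest, about 110 mm above the lever, with no contact force.

Two fits disagreed slightly: the case yaw came out at -0.215 by eye and -0.266 from the points. I used -0.23, and it caused no trouble.

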